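Unlock the test-kit lock box with the square panel key

TASK

Unlock the grey test-kit lock box: take the square panel key from its stand and push it gently into the round well of the lock until its shoulder rests on the lock case (the square socket is hidden inside at an unknown angle, so feel for it); only then turn it clockwise, seen from above, to the stop, where its wing stands square with the box. Never force the key; let go and leave it fully home in the lock, and leave the other things where they are.

Things in the scene. Friction and masses are not known exactly. Their poses are not given: they have to be found in the camera images.
- key: loose steel panel key, about 90 g, upright in its stand. Origin: centre of the lower tip, z up the shank. Square shank 12 x 12 mm from z = 0 to 26 mm (sides along the key's x and y); round shoulder 30 mm across, z = 26 to 30; neck 12 mm across, z = 30 to 38; black wing grip z = 38 to 68. Any of the four quarter-turn ways round fits the lock.
- key_grip (a point): middle of the key's wing grip, 54 mm above its tip, axes as the key. The wing is 44 mm long along x, 12 mm thick along y and 30 mm high: grip it across its thickness. Key and lock are delicate: while pushing the key in keep under about 10 N, and turn with no more than about 0.2 N m.
- key_stand: fixed grey block, 56 x 56 mm (foot 66 x 66 mm), 40 mm high, origin at the centre of its underside, with a vertical round hole 20 mm across in which the key stands, its shoulder on the block's top. The key must be lifted at least 27 mm to come free.
- lock_box: fixed grey steel box, lid half fixed shut. Origin on the table below the lock's axis, z up. It spans x = -62 to 62, y = -120 to 36 mm, top at 60 mm. On it, centred on the axis, a square steel lock case 60 x 60 mm, top at 88 mm, with a round well. A flat hasp runs from the lid into the case's -y side, up to 72 mm high.
- lock_mouth (a point): centre of the lock's round well, on the flat top of the case, axes as the lock box. The well is 18 mm across and 10 mm deep, its mouth chamfered by 3 mm. When the key is fully home its shoulder rests on the case and its tip is 26 mm below this point, whatever the core's depth.
- lock_core (a point): fixed point on the axis, 14.5 mm below the mouth; axes as the lock box. The flat end of the core, with a square socket 12.8 mm wide (edge chamfered 0.4 mm), deep enough for the shank, lies 3 mm above to 3 mm below it (not measured). The core yields up to 3 mm down on a spring (2.4 N at first, 7.2 N at the end), then is rigid. See socket_angle for its turn.
- socket_angle (a point): same point and axes as lock_core. At the start the socket's sides are turned 0.28 to 1.2 rad clockwise (from above) from these x, y axes; not measured. A key pressed on with 3 to 6 N and turned clockwise slips in when lined up to about 0.07 rad; the force then falls. The core turns on with 0.13 N m of friction to a hard stop, the driven key then square with the box (about 1.57 rad), and stays.
- dropper_1: loose small white dropper bottle, 27 mm in diameter, 84 mm high, origin at the centre of its underside; a bystander.
- timer: loose small timer, 62 x 67 x 20 mm, origin at the centre of its underside; a bystander.
- cartridge_4: loose white test cartridge with a round cap, 62 x 47 x 21 mm, origin at the centre of its underside; a bystander.
There are look-alikes about, which are no part of the job. Of the things that look like the key, the largest one is meant.

How it is judged (in metres and radians):
On the way, in this order (a step that is already met when the one before it is completed fails the run):
1. the key is pushed fully home in the lock, its shoulder on the case, not yet turned to the stop (z of key in the frame of lock_mouth below -0.0235 m and horizontal distance between key and lock_mouth below 0.004 m and not (angle between the x axis of key and the x axis of lock_box, either way round below 0.13 rad or angle between the x axis of key and the y axis of lock_box, either way round below 0.13 rad)), for 0.1 s.
2. the key, still home, has turned the lock to its stop: its wing square with the box (z of key in the frame of lock_mouth below -0.0225 m and horizontal distance between key and lock_mouth below 0.004 m and (angle between the x axis of key and the x axis of lock_box, either way round below 0.13 rad or angle between the x axis of key and the y axis of lock_box, either way round below 0.13 rad)), for 0.1 s.
At the end, for the whole second after the job is handed in: The key stands in the lock, its tip at least 22.5 mm below the case top (fully home is 26), within 4 mm of the lock's axis and upright within 0.12 rad, at rest, its wing within 0.13 rad of square with the box (along or across it), where the lock's stop is (all of step 2 and angle between the z axis of key and the z axis of lock_box, either way round below 0.12 rad and linear speed of key below 0.02 m/s); the robot touches nothing.
It fails at once if the turning key is forced: the contacts between key and lock box carry more than 60 N together (turning with about 0.3 N m) (contact force between key and lock_box above 60 N).
It fails at once if the key is forced in: more than 15 N between key and lock box while its tip is less than 22 mm below the case top (z of key in the frame of lock_mouth above -0.022 m and contact force between key and lock_box above 15 N).
It fails at once if the gripper or arm presses on the lock box with more than 15 N (contact force between any of the fingers, the arm and lock_box above 15 N).
It fails at once if a bystander (dropper bottle, timer, cartridge) is moved by more than 30 mm (distance of any of dropper_1, timer, cartridge_4 from where it was at the start of the episode above 0.03 m).
It also fails if it takes over 69 s, if anything falls off the work surface, if the arm or the gripper's body presses on something with over 40 N, if the wrist force passes 120 N, or if a joint passes its speed limit or range.

ROBOT

A 6-joint arm with a two-finger parallel gripper is mounted at the origin on a cart in front of the work surface, level with it; the furniture and walls round the work are solid. World frame = base frame: x ahead of the robot, y to its left, z up, the work surface at z = 0. Lengths are in mm, angles in rad, forces in N, time in s.
With the tool pointing down it reaches from about 275 to 1000 mm from the base axis. Payload 8.4 kg.
Tool frame: the origin (TCP) lies at the centre of the arm's flange, where the gripper is bolted on; the fingertips stand 173 mm ahead of it and the grasp point (between the pads) lies 155 mm ahead of it; z points along the fingers, y is the direction in which the jaws open and shut (so a half turn about z gives the same grasp; the last joint's range is limited). The gripper opens to 85 mm and grips with 20 to 120 N. Pads are 22 mm wide; open, the fingers measure 114 mm over their backs; the gripper's body (76 mm by 85 mm) begins 54 mm behind the grasp point. The pads swing forward as they close: fully open they stand 13 mm farther back than shut.
Start: joints at [-1.346, 0.353, 1.633, -0, 1.155, -0.002], TCP at [140.536, -608.998, 404.681] pointing down, gripper open.
Joint ranges: [-2.63, 2.63], [-0.92, 2.1], [0.06, 2.66], [-1.3, 4.44], [0, 2.69], [-3.02, 3.02]. Speed limits (rad/s): [2.22, 2.22, 2.79, 3.14, 3.14, 3.14].

INTERFACE

Orientations are given as [roll, pitch, yaw] about the fixed x, y, z axes, in that order (R = Rz(yaw) Ry(pitch) Rx(roll)).
In Python, from rig import sense, grab_frame, camera_model, sign_off gives the robot as it stands. The module is installed in compiled form; this text tells all that it offers.
- The arm moves only by the tool step_arm, never from a script. Its argument "commands" is a list of rows, each a list of 3 entries, a list of its own where there are three numbers: the shift along the tool's x, y, z in mm, then the turn about the tool's z in rad, then the opening, from 0 (shut) to 1 (fully open). A call has 1 to 20 rows; each row shifts and turns the pose as measured when the row begins, along the tool's axes as they then stand; what a row does not reach is not made up. A row lasts 1/8 s, in which the tool goes at most 62.5 mm and 10.7 degrees, less where a joint would pass 70% of its speed; a pose out of reach is approached as far as the arm can. A call with a gripper value outside its range is refused whole. The fingers move at their own pace and stop on an object; "force" is the grip in N (left out, the last holds). Time passes only in rows, so rows that do not move let the fingers close. It gives the time, the measured TCP pose, the force and the opening at its end, in the units of the state.
- sense(): the state, without advancing time (a new reading comes with each control period).
- grab_frame(name): name is "scene" or "top" or "wrist"; returns the picture (480x640x3 uint8, blue, green, red); there is no depth.
- camera_model(name): a dict with "fx", "fy", "cx", "cy" (pixels), "dist" ([k1, k2, p1, p2, k3] as OpenCV has them; the pictures are not rectified), "R" (3x3) and "t" (3): a world point X has camera coordinates R X + t. Camera axes: x right, y down, z forward; pixel columns grow to the right and rows downward; lengths in mm; the calibration is good to about 2 mm. A picture is of the moment at which its call begins: read the wrist's pose just before it. camera_model takes no time and is no camera call; for the wrist camera it gives the pose at the moment of the call.
- sign_off(): hands the job in, once; it reports no verdict.
The state is a dict: "clock": time; "qpos": joint angles; "qvel": joint speeds; "joint_efforts": joint torques, N m; "eef_pos": TCP position; "tcp_rot": TCP orientation; "contact_force": force on the tool from outside, world axes, zero at the start; "wrist_torque": the same for the moment, N m; "opening": opening from 0.0 (shut) to 1.0 (fully open).
Only numpy, scipy, OpenCV 4.12 (cv2) and the standard library are available. Lean on these libraries where they do the work, as an engineer would, in place of code of your own. Each camera call takes 0.05 s, during which the arm holds its last target. There are 200 camera calls.

## Working session

There is one attempt and no reset: what is moved stays moved. The work goes in short steps, Python scripts to look and compute and a tool call to move; the robot and the scene stay as the last step left them, time stands still between calls to the robot, and variables do not carry over. Pictures are saved under pics/ and viewed, about 8 in all and at most 12, crops included, and the job is handed in when it is done.

Besides the shell and the picture viewer there is one more tool, called after "Emit:" by a JSON object that holds its "method" and its "body". step_arm: Moves the arm, as the interface text tells. Its arguments: {"type":"object","properties":{"commands":{"type":"array","items":{"type":"array"}},"force":{"type":"number"}},"required":["commands"]}

```bash
mkdir -p pics; cat > h.py <<'E'
import numpy as np,cv2
from rig import sense,grab_frame,camera_model,sign_off
def ray(m,uv):
    K=np.array([[m['fx'],0,m['cx']],[0,m['fy'],m['cy']],[0,0,1]],float)
    p=cv2.undistortPoints(np.array([[uv]],float),K,np.array(m['dist'],float))[0,0]
    R=np.array(m['R']);t=np.array(m['t'])
    return -R.T@t, R.T@np.array([p[0],p[1],1])
def at_z(m,uv,z):
    o,d=ray(m,uv); return (o+d*(z-o[2])/d[2]).round(1)
def proj(m,X):
    K=np.array([[m['fx'],0,m['cx']],[0,m['fy'],m['cy']],[0,0,1]],float)
    R=np.array(m['R'],float)
    return cv2.projectPoints(np.array(X,float).reshape(-1,1,3),cv2.Rodrigues(R)[0],np.array(m['t'],float),K,np.array(m['dist'],float))[0][:,0]
E
python3 - <<'E'
from h import *
for n in("scene","top"):
    cv2.imwrite(f"pics/{n}0.png",grab_frame(n)); m=camera_model(n); print(n,m['fx'],-np.array(m['R']).T@np.array(m['t']),np.array(m['R'])[2])
print(sense())
E
```

```text
scene 564.9548163555955 [164.96605146 423.5834905  471.44233066] [ 0.45140946 -0.78385491 -0.42638125]
top 565.1286174809369 [ 474.14879755 -254.32502933  989.02804728] [ 0.08481759 -0.03252257 -0.99586558]
{'clock': 0.1, 'qpos': array([-1.34641372e+00,  3.53557714e-01,  1.63406304e+00,  1.26629685e-05,
        1.15519814e+00, -2.41938340e-03]), 'qvel': array([-0.00286854, -0.00185443, -0.00373398, -0.00166335,  0.00060071,
       -0.00081839]), 'joint_efforts': array([-1.05937695e-03, -6.06359053e+01, -3.42822504e+01, -9.23065409e-05,
        4.09718996e-03, -5.10698897e-06]), 'eef_pos': array([ 140.4814241 , -608.78693297,  404.04844527]), 'tcp_rot': array([-3.14036644e+00, -1.45454664e-05,  2.26796865e-01]), 'contact_force': array([ 0.20183219,  0.05099505, -0.23537444]), 'wrist_torque': array([-0.02957736, -0.0333913 ,  0.04943522]), 'opening': 1.007225914034186}
```

View pics/top0.png

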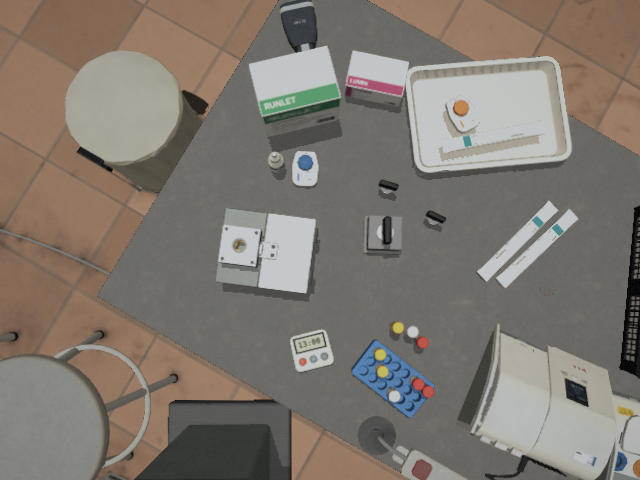

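View pics/scene0.png

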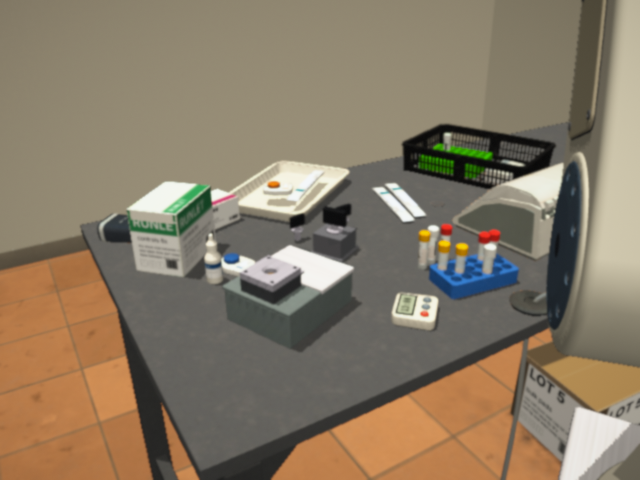

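The top picture shows three candidates for the key: a wing in the grey stand at (386,231), a small loose one at (388,186) and another at (435,216). By the description it is the largest, the one upright in the stand. The lock case is at (240,246), with the hasp pointing right at (268,250). I'll check both in one close crop.

```bash
python3 - <<'E'
from h import *
im=cv2.imread("pics/top0.png")
a=cv2.resize(im[170:270,355:455],(400,400),interpolation=cv2.INTER_CUBIC)
b=cv2.resize(im[200:300,212:322],(440,400),interpolation=cv2.INTER_CUBIC)
a=cv2.resize(im[170:270,355:455],None,fx=4,fy=4,interpolation=cv2.INTER_CUBIC)
b=cv2.resize(im[206:299,215:315],None,fx=4,fy=4,interpolation=cv2.INTER_CUBIC)
c=np.zeros((400,800,3),np.uint8);c[:,:400]=a;c[:372,400:]=b
cv2.imwrite("pics/c1.png",c)
E
```

```text
(no output)
```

View pics/c1.png

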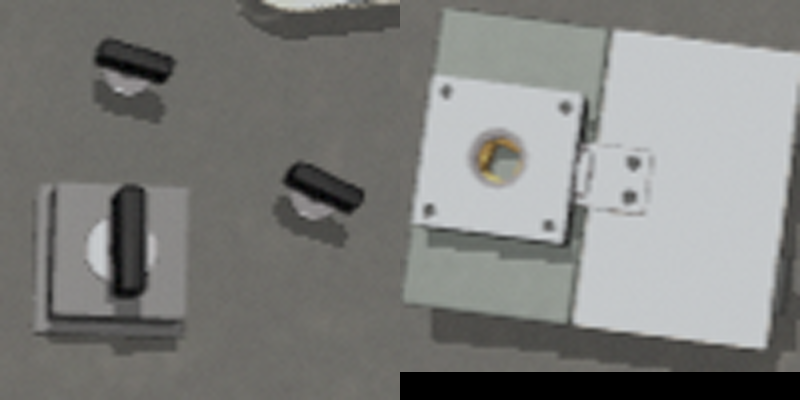

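Crop: left, the wing in the stand at about (128,241), much larger than the two small keys at (135,60) and (323,188), so it is confirmed as the key. Right, the case corners are at (433,76), (585,96), (564,243) and (413,224), and the well is at (497,157).

```bash
python3 - <<'E'
from h import *
m=camera_model("top")
A=lambda p:((p[0]+.5)/4-.5+355,(p[1]+.5)/4-.5+170)
B=lambda p:((p[0]-400+.5)/4-.5+215,(p[1]+.5)/4-.5+206)
print("wing ends",[at_z(m,A(p),82) for p in((132,188),(128,292))],"mid",at_z(m,A((130,240)),82),"shoulder",at_z(m,A((122,249)),44))
c=np.array([at_z(m,B(p),88) for p in((433,76),(585,96),(564,243),(413,224))]);print(c,c.mean(0),at_z(m,B((497,157)),88))
d=c[1]-c[0]+c[2]-c[3];print("angle of -y box",np.arctan2(d[1],d[0]))
print("stand",[at_z(m,A(p),40) for p in((55,187),(189,187),(186,322),(52,318))])
mw=camera_model("wrist");R=np.array(mw['R']);print("wrist cam",-R.T@np.array(mw['t']),R.round(2).tolist(),mw['fx'],mw['cx'],mw['cy'])
for n,u in(("dropper",(276,160)),("cartr",(305,168)),("timer",(312,351))):print(n,at_z(m,u,20))
E
```

```text
wing ends [array([ 606.4, -373.1,   82. ]), array([ 563.9, -371. ,   82. ])] mid [ 585.1 -372.    82. ] shoulder [ 586.  -373.5   44. ]
[[ 592.3 -107.7   88. ]
 [ 584.2 -168.5   88. ]
 [ 525.4 -160.6   88. ]
 [ 533.  -100.6   88. ]] [ 558.725 -134.35    88.   ] [ 559.7 -133.6   88. ]
angle of -y box -1.7000387684249656
stand [array([ 612.9, -345.8,   40. ]), array([ 613., -403.,   40.]), array([ 555.3, -400.9,   40. ]), array([ 557.1, -344. ,   40. ])]
wrist cam [ 206.04401705 -593.83929961  373.08499629] [[0.22, -0.97, -0.0], [-0.94, -0.22, 0.26], [-0.25, -0.06, -0.97]] 404.3387201146455 318.95104565742645 237.42064540437372
dropper [ 714.7 -187.2   20. ]
cartr [ 700.7 -237.7   20. ]
timer [ 385.4 -249.9   20. ]
```

Emit:
{"method": "step_arm", "body": {"commands": [[[40.5, -11, 6], 0, 1], [[40.5, -11, 6], 0, 1], [[40.5, -11, 6], 0, 1], [[40.5, -11, 6], 0, 1], [[40.5, -11, 6], 0, 1], [[40.5, -11, 6], 0, 1], [[40.5, -11, 6], 0, 1], [[40.5, -11, 6], 0, 1], [[40.5, -11, 6], 0, 1], [[40.5, -11, 6], 0, 1], [[40.5, -11, 6], 0, 1], [[40.5, -11, 6], 0, 1], [[0, 0, 0], 0, 1]], "force": 30}}

```text
clock: 1.72
eef_pos: [597.0, -362.5, 324.3]
tcp_rot: [-3.135, 0.004, 0.225]
contact_force: [-0.7, -0.5, 0.2]
opening: 1.004
```

Emit:
{"method": "step_arm", "body": {"commands": [[[0, 0, 0], -0.16, 1], [[0, 0, 0], -0.16, 1], [[0, 0, 0], -0.16, 1], [[0, 0, 0], -0.16, 1], [[0, 0, 0], -0.16, 1], [[0, 0, 0], -0.16, 1], [[0, 0, 0], -0.16, 1], [[0, 0, 0], -0.16, 1], [[0, 0, 0], -0.16, 1], [[0, 0, 0], -0.16, 1], [[0, 0, 0], -0.16, 1], [[0, 0, 0], -0.16, 1], [[0, 0, 0], -0.16, 1], [[0, 0, 0], -0.16, 1], [[0, 0, 0], -0.16, 1], [[0, 0, 0], -0.16, 1], [[0, 0, 0], -0.16, 1], [[0, 0, 0], -0.16, 1], [[0, 0, 0], 0, 1]]}}

```text
clock: 4.1
eef_pos: [578.8, -372.3, 320.2]
tcp_rot: [3.13, -0.023, -3.094]
contact_force: [0.1, -0.3, 0.7]
opening: 1.0
```

```bash
python3 - <<'E'
from h import *
s=sense();print(s['eef_pos'],s['tcp_rot'],s['qpos'],s['contact_force'],s['wrist_torque'])
m=camera_model("wrist");im=grab_frame("wrist");cv2.imwrite("pics/w1.png",im);np.save("m1.npy",m,allow_pickle=True)
print(proj(m,[[585.5,-372.5,82],[585.5,-372.5,44]]))
E
```

```text
[ 578.80117999 -372.3423159   320.21299033] [ 3.13039932 -0.02264058 -3.09352083] [-0.57282957  0.53587817  1.54651649 -0.00459972  1.08412903 -2.18936911] [ 0.14144633 -0.26508344  0.68215632] [ 0.0090834   0.04684025 -0.00627271]
[[312.73788904 274.16299494]
 [312.88232269 254.6013582 ]]
```

View pics/w1.png

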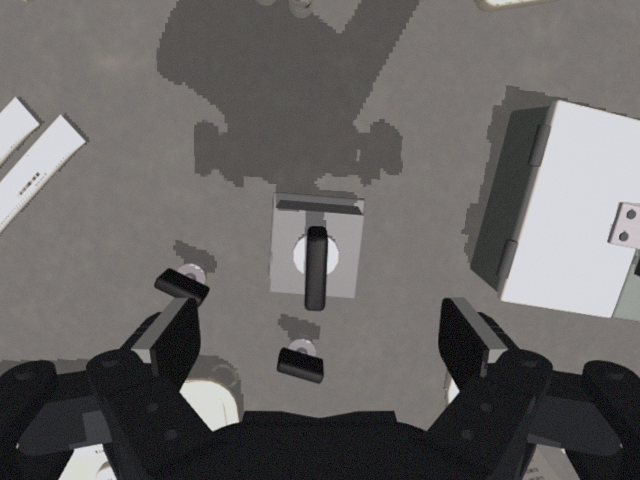

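The wrist picture shows the key wing from about (317,228) to (315,310), with the shoulder disc centred near (316,256). The small keys at (182,285) and (300,363) stay clear of the fingers. I'll enlarge it for exact pixels.

```bash
python3 - <<'E'
from h import *
im=cv2.imread("pics/w1.png")[180:320,250:390]
im=np.clip(im.astype(float)*1.8,0,255).astype(np.uint8)
cv2.imwrite("pics/c2.png",cv2.resize(im,(560,560),interpolation=cv2.INTER_CUBIC))
E
```

```text
(no output)
```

View pics/c2.png

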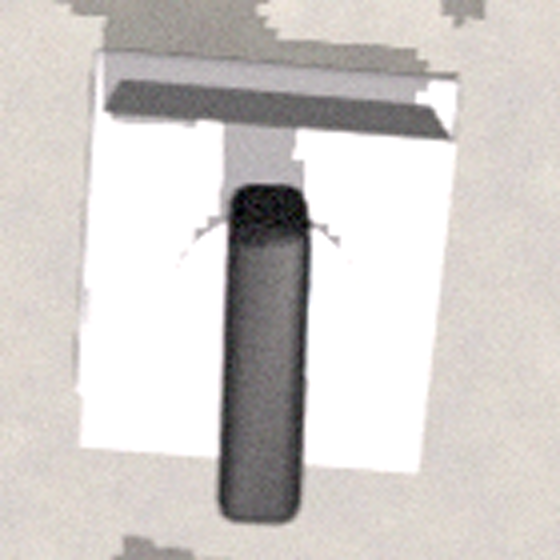

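In the crop, the wing's top face runs from (269,240) to (260,522).

```bash
python3 - <<'E'
from h import *
m=np.load("m1.npy",allow_pickle=True).item()
A=lambda p:((p[0]+.5)/4-.5+250,(p[1]+.5)/4-.5+180)
a,b=[at_z(m,A(p),82) for p in((269.5,239),(260,522))]
print(a,b,(a+b)/2,np.linalg.norm(a-b),np.arctan2(*(b-a)[1::-1]))
print([at_z(m,A(p),40) for p in((80,446),(420,471),(110,117),(447,137))])
s=sense();p=s['eef_pos'];from scipy.spatial.transform import Rotation as Ro
R=Ro.from_euler('xyz',s['tcp_rot']).as_matrix();print(R.round(4))
g=p+155*R[:,2];t=np.r_[((a+b)/2)[:2],68]
print("grasp pt",g,"tool shift",R.T@(t-g))
E
```

```text
[ 565.9 -371.1   82. ] [ 606.6 -370.5   82. ] [ 586.25 -370.8    82.  ] 40.70442236416092 0.014740946935310431
[array([ 613. , -399.9,   40. ]), array([ 615.1, -343.4,   40. ]), array([ 557.8, -396.2,   40. ]), array([ 558.6, -343. ,   40. ])]
[[-0.9987 -0.0456 -0.0231]
 [-0.0459  0.9989  0.0101]
 [ 0.0227  0.0111 -0.9997]]
grasp pt [ 575.24928418 -370.75298327  165.28502067] tool shift [-13.18788747  -1.63234601  96.99901172]
```

Emit:
{"method": "step_arm", "body": {"commands": [[[-4.5, -0.5, 10], 0.02, 1], [[-4.5, -0.5, 10], 0.02, 1], [[-4.2, -0.5, 10], 0.01, 1], [[0, 0, 10], 0, 1], [[0, 0, 10], 0, 1], [[0, 0, 10], 0, 1], [[0, 0, 0], 0, 1]]}}

```text
clock: 5.03
eef_pos: [590.7, -372.8, 253.9]
tcp_rot: [3.131, -0.026, 3.127]
contact_force: [0.0, -0.5, 0.1]
opening: 0.998
```

```bash
cat >> h.py <<'E'
from scipy.spatial.transform import Rotation as Ro
def st(target=None,L=155):
    s=sense();R=Ro.from_euler('xyz',s['tcp_rot']).as_matrix();g=s['eef_pos']+L*R[:,2]
    print("t",round(s['clock'],2),"tcp",s['eef_pos'].round(2),"rot",s['tcp_rot'].round(4),"g",g.round(2),"F",s['contact_force'].round(2),"T",s['wrist_torque'].round(3),"op",round(s['opening'],3),"q6",s['qpos'][5].round(2))
    if target is not None: print("shift",(R.T@(np.array(target)-g)).round(2))
E
python3 -c "
from h import *
st([586.2,-370.8,68])"
```

```text
t 5.03 tcp [ 590.72 -372.81  253.92] rot [ 3.1305 -0.0257  3.1272] g [ 586.76 -371.03   98.98] F [ 0.03 -0.53  0.09] T [ 0.052 -0.042  0.003] op 0.998 q6 -2.12
shift [-0.23 -0.12 30.99]
```

Emit:
{"method": "step_arm", "body": {"commands": [[[0, 0, 10], 0, 1], [[0, 0, 10], 0, 1], [[0, 0, 9], 0, 1], [[0, 0, 0], 0, 1], [[0, 0, 0], 0, 0.6], [[0, 0, 0], 0, 0.3], [[0, 0, 0], 0, 0], [[0, 0, 0], 0, 0], [[0, 0, 0], 0, 0], [[0, 0, 0], 0, 0], [[0, 0, 0], 0, 0], [[0, 0, 0], 0, 0]], "force": 40}}

```text
clock: 6.52
eef_pos: [590.4, -372.9, 224.4]
tcp_rot: [3.132, -0.024, 3.127]
contact_force: [-0.6, -0.1, 0.2]
opening: 0.133
```

```bash
python3 -c "
from h import *
st([586.2,-370.8,68])"
```

```text
t 6.53 tcp [ 590.38 -372.86  224.42] rot [ 3.1318 -0.0235  3.1271] g [ 586.76 -371.29   69.47] F [-0.64 -0.07  0.23] T [-0.066  0.004 -0.041] op 0.133 q6 -2.12
shift [0.53 0.47 1.48]
```

Emit:
{"method": "step_arm", "body": {"commands": [[[0, 0, -5], 0, 0], [[0, 0, -8], 0, 0], [[0, 0, -12], 0, 0], [[0, 0, -12], 0, 0], [[0, 0, -12], 0, 0], [[0, 0, -12], 0, 0], [[0, 0, -12], 0, 0], [[0, 0, -12], 0, 0], [[0, 0, -12], 0, 0], [[0, 0, -8], 0, 0], [[0, 0, 0], 0, 0]]}}

```text
clock: 7.9
eef_pos: [593.2, -374.1, 338.3]
tcp_rot: [3.133, -0.022, 3.127]
contact_force: [0.3, 0.1, -1.2]
opening: 0.133
```

```bash
python3 - <<'E'
from h import *
# tip in tool frame from grip moment
R0=Ro.from_euler('xyz',[3.1318,-.0235,3.1271]).as_matrix()
tip=R0.T@(np.array([586.4,-371.0,14])-np.array([590.38,-372.86,224.42]));ax=R0.T@np.array([0,0,1.]);print("tip in tool",tip,ax)
st()
s=sense();R=Ro.from_euler('xyz',s['tcp_rot']).as_matrix()
print("tip",s['eef_pos']+R@tip,"axis",R@ax)
m=camera_model("wrist");cv2.imwrite("pics/w2.png",grab_frame("wrist"))
P=s['eef_pos']+R@tip
print(proj(m,[P,P+R@ax*26,P+R@ax*68]))
E
```

```text
tip in tool [ -0.93898371  -0.25885069 210.46360186] [ 0.02349784  0.00978979 -0.99967595]
t 7.9 tcp [ 593.16 -374.08  338.28] rot [ 3.1328 -0.0219  3.1271] g [ 589.77 -372.66  183.32] F [ 0.33  0.1  -1.19] T [0.034 0.005 0.04 ] op 0.133 q6 -2.12
tip [ 589.50009538 -372.42746667  127.85298631] axis [-1.54126198e-03  9.88375615e-04  9.99998324e-01]
[[317.80554211 272.38793569]
 [318.33283564 292.82685378]
 [319.63175384 343.0408406 ]]
```

View pics/w2.png

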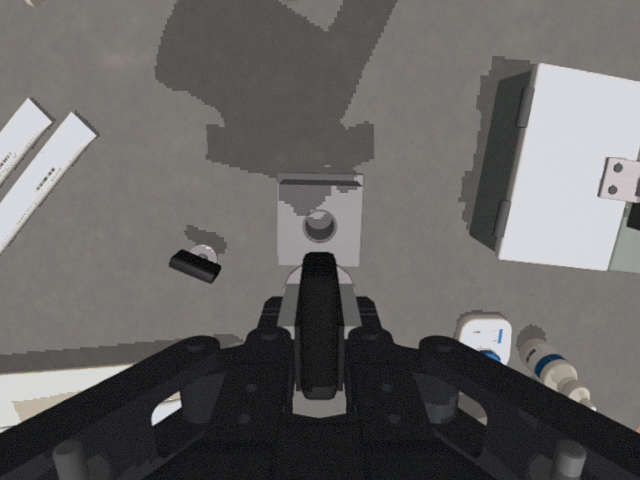

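Emit:
{"method": "step_arm", "body": {"commands": [[[-1, 12, 0], 0, 0], [[-1, 24, 0], 0, 0], [[-1, 26, 0], 0, 0], [[-1, 26, 0], 0, 0], [[-1, 26, 0], 0, 0], [[-1, 26, 0], 0, 0], [[-1, 26, 0], 0, 0], [[-1, 26, 0], 0, 0], [[-1, 24, 0], 0, 0], [[-1, 12, 0], 0, 0], [[-1, 6, 0], 0.1, 0], [[0, 0, 0], 0.1, 0], [[0, 0, 0], 0.05, 0], [[0, 0, 0], 0, 0]]}}

```text
clock: 9.7
eef_pos: [604.3, -113.1, 337.8]
tcp_rot: [3.136, -0.031, 2.879]
contact_force: [0.4, 0.1, -0.8]
opening: 0.133
```

```bash
cat >> h.py <<'E'
TIP=np.array([-.94,-.26,210.46]);AX=np.array([.0235,.0098,-.9997])
def key(lock=None):
    st();s=sense();R=Ro.from_euler('xyz',s['tcp_rot']).as_matrix();P=s['eef_pos']+R@TIP
    print("tip",P.round(2),"axis",(R@AX).round(4),"keyyaw~",np.round(s['tcp_rot'][2]-3.127-.005,3))
    if lock is not None: print("shift to lock",(R.T@(np.array(lock)-P)).round(2))
    return P,R
E
python3 - <<'E'
from h import *
key()
m=camera_model("wrist");np.save("m3.npy",m,allow_pickle=True);im=grab_frame("wrist");cv2.imwrite("pics/w3.png",im)
u=proj(m,[[559.2,-134,88]])[0];print(u)
x,y=int(np.clip(u[0],75,565)),int(np.clip(u[1],75,405))
print(x,y);cv2.imwrite("pics/c3.png",cv2.resize(im[y-75:y+75,x-75:x+75],(600,600),interpolation=cv2.INTER_CUBIC))
E
```

```text
t 9.7 tcp [ 604.33 -113.15  337.82] rot [ 3.1356 -0.0305  2.8795] g [ 600.01 -111.03  182.9 ] F [ 0.35  0.1  -0.79] T [-0.026 -0.03  -0.044] op 0.133 q6 -1.5
tip [ 599.3  -110.76  127.43] axis [0.0078 0.0019 1.    ] keyyaw~ -0.253
[256.93497333 193.13892537]
256 193
```

View pics/c3.png

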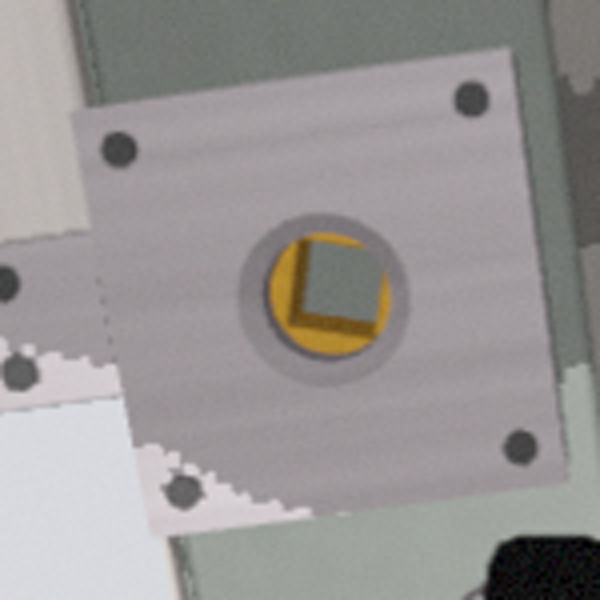

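The crop shows the well centred at (324,300) with a rim about 172 px across. The socket edges inside are visible, with corners near (303,238), (290,325), (375,337) and (385,250). The case corners are (73,112), (510,48), (568,482) and (165,535).

```bash
python3 - <<'E'
from h import *
m=np.load("m3.npy",allow_pickle=True).item()
A=lambda p:((p[0]+.5)/4-.5+181,(p[1]+.5)/4-.5+118)
c=np.array([at_z(m,A(p),88) for p in((73,112),(510,48),(568,482),(165,535))])
print(c,c.mean(0),[np.linalg.norm(c[i]-c[i-1]).round(1) for i in range(4)])
f=lambda a,b:np.arctan2(*(b-a)[1::-1])
# image left = lid side = -y box
print("box y dir",f(c[0],c[1]),f(c[3],c[2]),"box yaw from", f(c[0],c[1])-np.pi/2,f(c[3],c[2])-np.pi/2,f(c[2],c[1])+np.pi,f(c[3],c[0])+np.pi)
print("well",at_z(m,A((324,300)),88))
k=np.array([at_z(m,A(p),73.5) for p in((303,238),(290,325),(375,337),(385,250))])
print(k,k.mean(0));print(f(k[1],k[2])-np.pi/2,f(k[0],k[1]))
key([*at_z(m,A((324,300)),88)[:2],93])
E
```

```text
[[ 526.4 -156.8   88. ]
 [ 533.9  -97.9   88. ]
 [ 593.1 -105.8   88. ]
 [ 585.6 -163.    88. ]] [ 559.75  -130.875   88.   ] [np.float64(59.5), np.float64(59.4), np.float64(59.7), np.float64(57.7)]
box y dir 1.4441434461735656 1.440421194269218 box yaw from -0.12665288062133095 -0.13037513252567856 6.1505231309355874 6.1788359800782
well [ 559.6 -131.4   88. ]
[[ 551.4 -134.1   73.5]
 [ 563.  -139.7   73.5]
 [ 568.  -128.1   73.5]
 [ 556.2 -123.1   73.5]] [ 559.65 -131.25   73.5 ]
-0.4069707853687714 -0.44975961306983786
t 9.75 tcp [ 604.35 -113.18  337.84] rot [ 3.1355 -0.0305  2.88  ] g [ 600.02 -111.05  182.91] F [-0.4   0.17 -0.67] T [-0.037 -0.022 -0.011] op 0.134 q6 -1.5
tip [ 599.32 -110.78  127.45] axis [0.0077 0.0018 1.    ] keyyaw~ -0.252
shift to lock [ 31.97 -30.4   35.26]
```

Emit:
{"method": "step_arm", "body": {"commands": [[[8, -8, 0], 0.03, 0], [[12, -11, 0], 0.03, 0], [[10, -10, 0], 0, 0], [[1, -1, 10], 0, 0], [[0, 0, 10], 0, 0], [[0, 0, 8], 0, 0], [[0, 0, 0], 0, 0]]}}

```text
clock: 10.62
eef_pos: [561.5, -134.1, 308.1]
tcp_rot: [3.138, -0.032, 2.817]
contact_force: [1.1, 0.1, -0.9]
opening: 0.135
```

```bash
python3 -c "
from h import *
key([559.65,-131.2,88])"
```

```text
t 10.62 tcp [ 561.51 -134.06  308.12] rot [ 3.1377 -0.0319  2.8169] g [ 557.01 -131.92  153.2 ] F [ 1.07  0.11 -0.87] T [ 0.041 -0.059  0.019] op 0.135 q6 -1.49
tip [ 556.21 -131.69   97.74] axis [0.0098 0.0029 1.    ] keyyaw~ -0.315
shift to lock [-3.41  1.52  9.64]
```

Emit:
{"method": "step_arm", "body": {"commands": [[[-3.2, 1.5, 0], 0, 0], [[0, 0, 3], 0, 0], [[0, 0, 3], 0, 0], [[0, 0, 0], 0, 0]]}}

```text
clock: 11.12
eef_pos: [565.9, -133.2, 301.8]
tcp_rot: [3.138, -0.031, 2.818]
contact_force: [-0.4, 0.5, -0.8]
opening: 0.132
```

```bash
python3 -c "
from h import *
P,R=key([559.65,-131.2,88])
m=camera_model('wrist');im=grab_frame('wrist');np.save('m4.npy',m,allow_pickle=True)
a=R@AX
print(proj(m,[P,P+26*a,[559.65,-131.2,88]]))
cv2.imwrite('pics/w4.png',cv2.resize(im[150:350,220:420],(600,600),interpolation=cv2.INTER_CUBIC))"
```

```text
t 11.12 tcp [ 565.85 -133.24  301.83] rot [ 3.1376 -0.0311  2.8177] g [ 561.48 -131.11  146.91] F [-0.43  0.45 -0.82] T [-0.053  0.021  0.004] op 0.132 q6 -1.49
tip [ 560.72 -130.89   91.45] axis [0.0091 0.003  1.    ] keyyaw~ -0.314
shift to lock [ 0.81 -0.65  3.47]
[[317.03811093 272.69046102]
 [317.44299672 293.15265397]
 [315.70952515 268.60779168]]
```

View pics/w4.png

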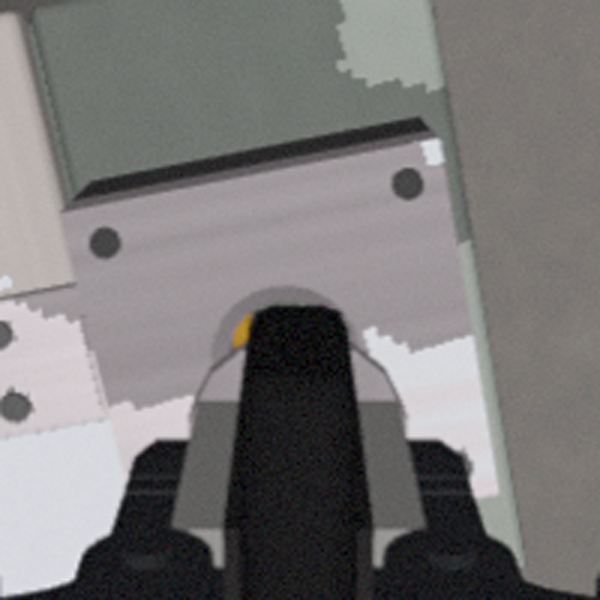

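The key stands over the well, which is centred near column 283 in the crop against key column 300. I'll correct about 1 mm and go down gently.

Emit:
{"method": "step_arm", "body": {"commands": [[[0.8, -1.0, 0], 0, 0], [[0, 0, 2], 0, 0], [[0, 0, 2], 0, 0], [[0, 0, 2], 0, 0], [[0, 0, 0], 0, 0]]}}

```text
clock: 11.8
eef_pos: [564.5, -134.0, 295.8]
tcp_rot: [3.138, -0.031, 2.818]
contact_force: [-0.3, 1.0, -2.1]
opening: 0.133
```

```bash
python3 -c "
from h import *
key([559.65,-131.2,88])"
```

```text
t 11.8 tcp [ 564.5 -134.   295.8] rot [ 3.1375 -0.0306  2.8175] g [ 560.2  -131.9   140.88] F [-0.26  1.04 -2.1 ] T [-0.069 -0.07   0.027] op 0.133 q6 -1.49
tip [ 559.47 -131.69   85.41] axis [0.0086 0.0032 1.    ] keyyaw~ -0.314
shift to lock [ 0.06  0.53 -2.58]
```

Emit:
{"method": "step_arm", "body": {"commands": [[[0, 0.3, 2], 0, 0], [[0, 0.2, 2], 0, 0], [[0, 0, 2], 0, 0], [[0, 0, 0], 0, 0]]}}

```text
clock: 12.3
eef_pos: [564.7, -133.6, 289.5]
tcp_rot: [3.138, -0.03, 2.818]
contact_force: [-0.2, -1.2, -0.8]
opening: 0.129
```

```bash
python3 -c "
from h import *
key([559.65,-131.2,88])"
```

```text
t 12.3 tcp [ 564.68 -133.6   289.51] rot [ 3.1379 -0.03    2.8177] g [ 560.46 -131.58  134.58] F [-0.17 -1.18 -0.8 ] T [-0.142 -0.055 -0.027] op 0.129 q6 -1.49
tip [ 559.76 -131.4    79.12] axis [0.0081 0.0037 1.    ] keyyaw~ -0.314
shift to lock [ 0.43  0.19 -8.87]
```

Emit:
{"method": "step_arm", "body": {"commands": [[[0, 0, 1], 0, 0], [[0, 0, 1], 0, 0], [[0, 0, 1], 0, 0], [[0, 0, 0], 0, 0]]}}

```text
clock: 12.8
eef_pos: [564.6, -133.6, 286.4]
tcp_rot: [3.138, -0.03, 2.818]
contact_force: [-0.6, -0.5, -0.7]
opening: 0.136
```

Emit:
{"method": "step_arm", "body": {"commands": [[[0, 0, 1], 0, 0], [[0, 0, 0], 0, 0]]}}

```text
clock: 13.05
eef_pos: [564.6, -133.6, 285.4]
tcp_rot: [3.138, -0.03, 2.818]
contact_force: [0.5, -0.7, -0.8]
opening: 0.134
```

Emit:
{"method": "step_arm", "body": {"commands": [[[0, 0, 1], 0, 0], [[0, 0, 0], 0, 0]]}}

```text
clock: 13.3
eef_pos: [564.6, -133.6, 284.3]
tcp_rot: [3.138, -0.03, 2.818]
contact_force: [-0.7, -1.4, -0.7]
opening: 0.134
```

Emit:
{"method": "step_arm", "body": {"commands": [[[0, 0, 1], 0, 0], [[0, 0, 0], 0, 0]]}}

```text
clock: 13.55
eef_pos: [564.6, -133.6, 283.6]
tcp_rot: [3.138, -0.029, 2.818]
contact_force: [-0.5, -0.3, 1.8]
opening: 0.132
```

Emit:
{"method": "step_arm", "body": {"commands": [[[0, 0, 1], 0, 0], [[0, 0, 0], 0, 0]]}}

```text
clock: 13.8
eef_pos: [564.6, -133.6, 282.8]
tcp_rot: [3.138, -0.029, 2.818]
contact_force: [0.2, -0.7, 2.4]
opening: 0.132
```

Emit:
{"method": "step_arm", "body": {"commands": [[[0, 0, 0.6], 0.03, 0], [[0, 0, 0], 0.03, 0], [[0, 0, 0], 0, 0]]}}

```text
clock: 14.18
eef_pos: [564.5, -133.6, 282.3]
tcp_rot: [3.14, -0.03, 2.753]
contact_force: [-1.8, -1.1, 3.6]
opening: 0.132
```

Emit:
{"method": "step_arm", "body": {"commands": [[[0, 0, 0.3], 0.03, 0], [[0, 0, 0], 0, 0]]}}

```text
clock: 14.42
eef_pos: [564.4, -133.8, 281.9]
tcp_rot: [3.142, -0.03, 2.721]
contact_force: [-1.0, -2.8, -1.3]
opening: 0.131
```

Emit:
{"method": "step_arm", "body": {"commands": [[[0, 0, 0.3], 0.03, 0], [[0, 0, 0], 0, 0]]}}

```text
clock: 14.68
eef_pos: [564.3, -134.0, 281.1]
tcp_rot: [-3.14, -0.03, 2.689]
contact_force: [-0.4, -1.4, 0.1]
opening: 0.132
```

Emit:
{"method": "step_arm", "body": {"commands": [[[0, 0, 1], 0, 0], [[0, 0, 1], 0, 0], [[0, 0, 0], 0, 0]]}}

```text
clock: 15.05
eef_pos: [564.3, -133.9, 278.8]
tcp_rot: [-3.14, -0.03, 2.689]
contact_force: [-0.1, -1.6, -0.6]
opening: 0.136
```

```bash
python3 -c "
from h import *
key([559.65,-131.2,62])"
```

```text
t 15.05 tcp [ 564.28 -133.94  278.81] rot [-3.1404 -0.0299  2.6893] g [ 560.04 -132.09  123.88] F [-0.11 -1.59 -0.61] T [-0.406 -0.01   0.109] op 0.136 q6 -1.36
tip [ 559.25 -132.07   68.41] axis [0.0105 0.0071 0.9999] keyyaw~ -0.443
shift to lock [-0.17  0.96  6.41]
```

Emit:
{"method": "step_arm", "body": {"commands": [[[0, -0.4, 1], -0.01, 0], [[0, 0, 1], 0, 0], [[0, 0, 1], 0, 0], [[0, 0, 0], 0, 0]]}}

```text
clock: 15.55
eef_pos: [564.1, -134.1, 275.5]
tcp_rot: [-3.141, -0.03, 2.7]
contact_force: [0.6, -1.0, -1.3]
opening: 0.138
```

Emit:
{"method": "step_arm", "body": {"commands": [[[0, 0, 1], 0, 0], [[0, 0, 1], 0, 0], [[0, 0, 0], 0, 0]]}}

```text
clock: 15.92
eef_pos: [564.1, -134.1, 273.4]
tcp_rot: [-3.141, -0.03, 2.7]
contact_force: [-0.1, -1.9, -0.7]
opening: 0.133
```

Tip is at about 63 mm; the last millimetre goes in small steps.

Emit:
{"method": "step_arm", "body": {"commands": [[[0, 0, 0.7], 0, 0], [[0, 0, 0], 0, 0]]}}

```text
clock: 16.18
eef_pos: [564.1, -134.1, 272.7]
tcp_rot: [-3.141, -0.03, 2.7]
contact_force: [-0.0, -1.4, -0.9]
opening: 0.132
```

Emit:
{"method": "step_arm", "body": {"commands": [[[0, 0, 0.6], 0, 0], [[0, 0, 0], 0, 0]]}}

```text
clock: 16.42
eef_pos: [564.1, -134.1, 272.3]
tcp_rot: [-3.141, -0.03, 2.7]
contact_force: [-0.5, -0.6, 0.3]
opening: 0.134
```

Emit:
{"method": "step_arm", "body": {"commands": [[[0, 0, 0.6], 0, 0], [[0, 0, 0], 0, 0]]}}

```text
clock: 16.68
eef_pos: [564.1, -134.0, 272.3]
tcp_rot: [-3.141, -0.029, 2.7]
contact_force: [0.0, -0.4, -0.4]
opening: 0.135
```

Emit:
{"method": "step_arm", "body": {"commands": [[[0, 0, 0.8], 0, 0], [[0, 0, 0.8], 0, 0]]}}

```text
clock: 16.92
eef_pos: [564.1, -134.1, 272.2]
tcp_rot: [-3.141, -0.029, 2.7]
contact_force: [-4.5, -0.0, 12.9]
opening: 0.134
```

```bash
python3 -c "
from h import *
key([559.65,-131.2,62])"
```

```text
t 16.93 tcp [ 564.09 -134.07  272.19] rot [-3.1414 -0.0293  2.7   ] g [ 559.96 -132.16  117.26] F [-4.46 -0.03 12.92] T [-0.096  0.737  0.02 ] op 0.134 q6 -1.37
tip [ 559.23 -132.12   61.8 ] axis [0.0095 0.0066 1.    ] keyyaw~ -0.432
shift to lock [ 0.02  1.01 -0.2 ]
```

Emit:
{"method": "step_arm", "body": {"commands": [[[0, 0, 0], 0, 0], [[0, 0, 0], 0.04, 0], [[0, 0, 0], 0.05, 0], [[0, 0, 0], 0.05, 0], [[0, 0, 0], 0.05, 0]]}}

```text
clock: 17.55
eef_pos: [564.1, -134.3, 272.3]
tcp_rot: [-3.135, -0.028, 2.505]
contact_force: [-1.9, -1.5, 2.6]
opening: 0.133
```

```bash
python3 -c "
from h import *
key([559.23,-132.12,62])"
```

```text
t 17.55 tcp [ 564.12 -134.33  272.32] rot [-3.1351 -0.0279  2.5054] g [ 560.05 -132.56  117.38] F [-1.91 -1.47  2.65] T [-0.192  0.138  0.176] op 0.133 q6 -1.18
tip [ 559.19 -132.7    61.92] axis [0.0132 0.0105 0.9999] keyyaw~ -0.627
shift to lock [ 0.32  0.49 -0.07]
```

Emit:
{"method": "step_arm", "body": {"commands": [[[0.1, 0.15, 0], 0.05, 0], [[0.1, 0.15, 0], 0.05, 0], [[0.1, 0.1, 0], 0.05, 0], [[0.1, 0.1, 0], 0.05, 0], [[0.1, 0.1, 0], 0.05, 0]]}}

```text
clock: 18.18
eef_pos: [564.1, -134.0, 272.4]
tcp_rot: [-3.127, -0.024, 2.249]
contact_force: [-1.7, -1.9, 3.5]
opening: 0.132
```

```bash
python3 -c "
from h import *
key([559.23,-132.12,62])"
```

```text
t 18.18 tcp [ 564.1  -134.04  272.4 ] rot [-3.127  -0.0243  2.2488] g [ 559.99 -132.52  117.46] F [-1.71 -1.9   3.48] T [-0.346  0.154  0.195] op 0.132 q6 -0.92
tip [ 558.9  -132.88   62.01] axis [0.0194 0.0147 0.9997] keyyaw~ -0.883
shift to lock [0.39 0.73 0.01]
```

Emit:
{"method": "step_arm", "body": {"commands": [[[0, 0, 0], 0.05, 0], [[0, 0, 0], 0.05, 0], [[0, 0, 0], 0.05, 0], [[0, 0, 0], 0.05, 0], [[0, 0, 0], 0.05, 0], [[0, 0, 0], 0.05, 0], [[0, 0, 0], 0.05, 0]]}}

```text
clock: 19.05
eef_pos: [564.0, -134.1, 272.5]
tcp_rot: [-3.119, -0.017, 1.889]
contact_force: [-1.4, -1.0, 2.7]
opening: 0.135
```

```bash
python3 -c "
from h import *
key([559.23,-132.12,62])"
```

```text
t 19.05 tcp [ 564.05 -134.07  272.47] rot [-3.1189 -0.0172  1.8891] g [ 559.87 -132.64  117.53] F [-1.38 -1.05  2.72] T [-0.207  0.142  0.22 ] op 0.135 q6 -0.56
tip [ 558.42 -133.1    62.08] axis [0.0289 0.0161 0.9995] keyyaw~ -1.243
shift to lock [0.67 1.08 0.07]
```

Emit:
{"method": "step_arm", "body": {"commands": [[[0, 0, 0], 0.05, 0], [[0, 0, 0], 0.05, 0], [[0, 0, 0], 0.05, 0], [[0, 0, 0], 0.05, 0], [[0, 0, 0], 0.05, 0], [[0, 0, 0], 0.05, 0], [[0, 0, 0], 0.04, 0]]}}

```text
clock: 19.92
eef_pos: [564.0, -134.0, 272.5]
tcp_rot: [-3.114, -0.008, 1.54]
contact_force: [-0.7, -1.0, 2.7]
opening: 0.134
```

```bash
python3 -c "
from h import *
key([559.23,-132.12,62])"
```

```text
t 19.93 tcp [ 563.95 -133.96  272.54] rot [-3.114  -0.008   1.5399] g [ 559.72 -132.59  117.61] F [-0.72 -0.95  2.7 ] T [-0.191  0.104  0.15 ] op 0.134 q6 -0.21
tip [ 557.91 -133.03   62.17] axis [0.0378 0.0144 0.9992] keyyaw~ -1.592
shift to lock [0.95 1.29 0.14]
```

Remaining is about 0.11 rad. I'll take small steps and watch the torque.

Emit:
{"method": "step_arm", "body": {"commands": [[[0, 0, 0], 0.03, 0], [[0, 0, 0], 0.02, 0]]}}

```text
clock: 20.18
eef_pos: [563.9, -134.0, 272.5]
tcp_rot: [-3.114, -0.006, 1.488]
contact_force: [-2.3, -1.7, 3.2]
opening: 0.132
```

```bash
python3 -c "
from h import *
st()"
```

```text
t 20.18 tcp [ 563.94 -133.96  272.51] rot [-3.1136 -0.0064  1.4882] g [ 559.69 -132.61  117.57] F [-2.32 -1.65  3.16] T [-0.199  0.119  0.191] op 0.132 q6 -0.16
```

Emit:
{"method": "step_arm", "body": {"commands": [[[0, 0, 0], 0.02, 0], [[0, 0, 0], 0.02, 0]]}}

```text
clock: 20.42
eef_pos: [564.0, -134.0, 272.6]
tcp_rot: [-3.113, -0.005, 1.446]
contact_force: [-2.1, -1.2, 3.6]
opening: 0.134
```

```bash
python3 -c "
from h import *
st()"
```

```text
t 20.43 tcp [ 563.95 -133.97  272.6 ] rot [-3.1135 -0.0052  1.4461] g [ 559.73 -132.62  117.66] F [-2.09 -1.22  3.63] T [-0.199  0.092  0.204] op 0.134 q6 -0.11
```

Emit:
{"method": "step_arm", "body": {"commands": [[[0, 0, 0], 0.02, 0]]}}

```text
clock: 20.55
eef_pos: [563.9, -134.0, 272.6]
tcp_rot: [-3.113, -0.005, 1.425]
contact_force: [-1.0, -1.8, 2.1]
opening: 0.135
```

```bash
python3 -c "
from h import *
st()"
```

```text
t 20.55 tcp [ 563.93 -133.99  272.59] rot [-3.1133 -0.0046  1.4248] g [ 559.7  -132.64  117.65] F [-1.05 -1.79  2.1 ] T [-0.209  0.076  0.181] op 0.135 q6 -0.09
```

Emit:
{"method": "step_arm", "body": {"commands": [[[0, 0, 0], 0.02, 0]]}}

```text
clock: 20.68
eef_pos: [563.9, -134.0, 272.6]
tcp_rot: [-3.113, -0.004, 1.403]
contact_force: [-1.3, -0.8, 4.7]
opening: 0.133
```

```bash
python3 -c "
from h import *
st()"
```

```text
t 20.68 tcp [ 563.93 -133.98  272.56] rot [-3.1131 -0.004   1.4034] g [ 559.68 -132.63  117.62] F [-1.29 -0.76  4.7 ] T [-0.212  0.101  0.207] op 0.133 q6 -0.07
```

Emit:
{"method": "step_arm", "body": {"commands": [[[0, 0, 0], 0.02, 0]]}}

```text
clock: 20.8
eef_pos: [564.0, -134.0, 272.6]
tcp_rot: [-3.113, -0.003, 1.382]
contact_force: [-2.6, -0.9, 3.7]
opening: 0.133
```

```bash
python3 -c "
from h import *
st()"
```

```text
t 20.8 tcp [ 563.95 -133.97  272.58] rot [-3.1131 -0.0034  1.3821] g [ 559.72 -132.63  117.65] F [-2.58 -0.86  3.73] T [-0.149  0.105  0.243] op 0.133 q6 -0.05
```

Emit:
{"method": "step_arm", "body": {"commands": [[[0, 0, 0], 0.02, 0]]}}

```text
clock: 20.92
eef_pos: [563.9, -134.0, 272.6]
tcp_rot: [-3.113, -0.003, 1.361]
contact_force: [-2.3, -0.4, 3.4]
opening: 0.132
```

```bash
python3 - <<'E'
from h import *
st()
cv2.imwrite("pics/w5.png",grab_frame("wrist"))
E
```

```text
t 20.93 tcp [ 563.92 -133.97  272.59] rot [-3.1130e+00 -2.7000e-03  1.3609e+00] g [ 559.68 -132.63  117.66] F [-2.26 -0.44  3.41] T [-0.167  0.169  0.348] op 0.132 q6 -0.03
```

View pics/w5.png

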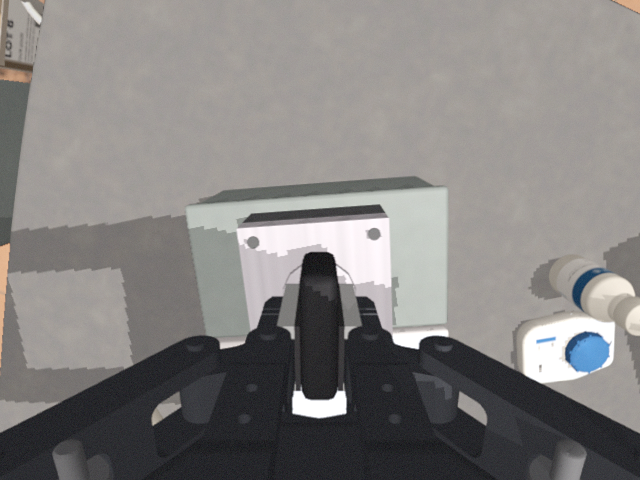

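At the stop: the torque rose to 0.35 N m. The picture shows the wing (320,255–398) across the box, with the case edge nearly square to it. I'll back off the torque, then let go.

Emit:
{"method": "step_arm", "body": {"commands": [[[0, 0, 0], -0.03, 0], [[0, 0, 0], 0, 0]]}}

```text
clock: 21.22
eef_pos: [564.0, -134.1, 272.6]
tcp_rot: [-3.113, -0.004, 1.392]
contact_force: [-1.9, -1.6, 4.2]
opening: 0.131
```

```bash
python3 -c "
from h import *
st()"
```

```text
t 21.23 tcp [ 564.   -134.06  272.59] rot [-3.1133 -0.0037  1.3917] g [ 559.79 -132.72  117.66] F [-1.86 -1.65  4.23] T [-0.197  0.177  0.098] op 0.131 q6 -0.06
```

Emit:
{"method": "step_arm", "body": {"commands": [[[0, 0, 0], 0, 0.25], [[0, 0, 0], 0, 0.35], [[0, 0, 0], 0, 0.5], [[0, 0, 0], 0, 0.5], [[0, 0, 0], 0, 0.5], [[0, 0, 0], 0, 0.5]]}}

```text
clock: 21.98
eef_pos: [563.9, -133.6, 271.8]
tcp_rot: [-3.112, -0.005, 1.391]
contact_force: [0.9, 0.3, -0.2]
opening: 0.502
```

Emit:
{"method": "step_arm", "body": {"commands": [[[0, 0, -8], 0, 0.5], [[0, 0, -12], 0, 0.5], [[0, 0, -12], 0, 0.5], [[0, 0, -12], 0, 0.5], [[0, 0, -12], 0, 0.5], [[0, 0, -12], 0, 0.5], [[0, 0, -12], 0, 0.5], [[0, 0, -12], 0, 0.5], [[0, 0, 0], 0, 0.5]]}}

```text
clock: 23.1
eef_pos: [567.0, -134.6, 372.1]
tcp_rot: [-3.115, -0.005, 1.391]
contact_force: [-0.6, 1.0, 0.8]
opening: 0.499
```

```bash
python3 - <<'E'
from h import *
st()
m=camera_model("wrist");im=grab_frame("wrist");np.save("m6.npy",m,allow_pickle=True)
c=np.array([558.9,-132,0]);u=proj(m,[c+[0,0,130],c+[0,0,88]]);print(u)
x,y=int(u[1][0]),int(np.clip(u[1][1],100,380));print(x,y)
cv2.imwrite("pics/w6.png",cv2.resize(im[y-100:y+100,x-100:x+100],(600,600),interpolation=cv2.INTER_CUBIC))
E
```

```text
t 23.1 tcp [ 566.99 -134.6   372.07] rot [-3.1154 -0.0046  1.391 ] g [ 563.12 -133.17  217.13] F [-0.56  0.97  0.82] T [-0.026  0.027 -0.008] op 0.499 q6 -0.06
[[313.076558   254.0196818 ]
 [315.70994471 234.89169644]]
315 234
```

View pics/w6.png

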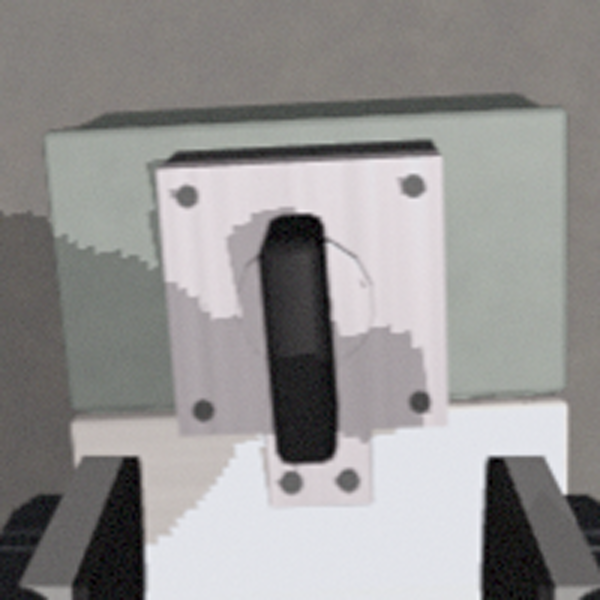

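The key stands upright in the lock with its shoulder disc flat on the case and its wing along the box. In the crop the top face runs from about (294,245) to (307,460). I'll check the wing's angle and height with numbers.

```bash
python3 - <<'E'
from h import *
m=np.load("m6.npy",allow_pickle=True).item()
A=lambda p:((p[0]+.5)/3-.5+215,(p[1]+.5)/3-.5+134)
f=lambda a,b:np.arctan2(*(b-a)[1::-1])
for z in(130,):
  a,b=[at_z(m,A(p),z) for p in((293.5,248),(307,461))];print(a,b,(a+b)/2,np.linalg.norm(a-b),"wing",f(a,b))
  for q in(((263,255),(276,450)),((322,250),(337,450))):print(f(*[at_z(m,A(p),z) for p in q]))
c=[at_z(m,A(p),88) for p in((155,165),(182,436),(448,427),(441,154))]
print("case",c,np.mean(c,0),f(c[0],c[1]),f(c[3],c[2]),f(c[0],c[3])-np.pi/2,f(c[1],c[2])-np.pi/2)
print(at_z(m,A((308,303)),92))
E
```

```text
[ 562.5 -111.3  130. ] [ 557.5 -151.6  130. ] [ 560.   -131.45  130.  ] 40.608989152649436 wing -1.6942350112743472
-1.6978260057023473
-1.6759479530611416
case [array([533.6, -96.9,  88. ]), array([ 526.7, -157.3,   88. ]), array([ 585.4, -165.3,   88. ]), array([ 593.1, -105.2,   88. ])] [ 559.7   -131.175   88.   ] -1.6845416398781228 -1.6982219360512998 -1.7093977247809693 -1.7062480182778832
[ 560.3 -131.    92. ]
```

```bash
python3 -c "
from h import *
st();print(sign_off())"
```

```text
t 23.15 tcp [ 566.77 -134.56  371.42] rot [-3.1144 -0.0047  1.391 ] g [ 562.76 -133.09  216.48] F [ 0.71  0.25 -0.08] T [ 0.013  0.006 -0.019] op 0.499 q6 -0.06
the job is handed in; nothing more can be done
None
```

The key is fully home in the lock and turned to its stop. I let go of it and handed the job in at about 23 s; no verdict is reported.

- **Insertion:** I took the largest key from its stand and lowered it into the well. It touched the core at about 3 N and slipped in after a small clockwise turn, about 0.3 rad from the box axes. I then pushed until the shoulder stopped on the case.
- **Turn:** I turned it clockwise until the torque rose at the stop, eased it back 0.03 rad, opened the jaws and lifted clear.

**Last checks (wrist camera):**
- The wing is at -1.69 rad against the box's -1.70, so square to about 0.01 rad.
- The wing's centre is within 1 mm of the case centre.
- The shoulder disc looks flat on the case.
- The forces with the arm clear were near zero.

**Limits passed:** two readings briefly went over the advised values:
- 13 N on the final seating push (advised 10 N), with the shoulder already resting on the case.
- 0.35 N m at the stop (advised 0.2; the forcing limit was described as about 0.3 N m). I read this at the wrist and relieved it at once. The 60 N key-to-lock contact limit can't be read directly, so I can't rule out that it was passed.

I touched no bystander, but I didn't re-measure their positions at the end.

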